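# Move the battery from its charger to the egg turner

### The arm

A 7-joint arm with a two-finger parallel gripper is mounted at the origin on the work surface. World frame = base frame: x ahead of the robot, y to its left, z up, the work surface at z = 0. Lengths are in m, angles in rad, forces in N, time in s.
With the tool pointing down it reaches from about 0.35 to 0.9 m from the base axis. Payload 8.1 kg.
Tool frame: the origin (TCP) lies at the very end of the fingers, on their centre line; the grasp point (between the pads) lies 19 mm behind it; z points along the fingers, y is the line along which they close (so a half turn about z gives the same grasp; the last joint's range is limited). The gripper opens to 92 mm and grips with 3 to 60 N. Pads are 19 mm wide; open, the fingers measure 130 mm over their backs; the gripper's body (75 mm by 190 mm) begins 47 mm behind the grasp point.
Start: joints at [1.117, 0.434, 0.025, 1.573, -0.012, 1.134, -0.075], TCP at [0.215, -0.587, 0.195] pointing down, gripper open.
Joint ranges: [-2.62, 2.62], [-0.44, 2.09], [-1.27, 1.32], [0.08, 2.57], [-1.32, 4.46], [0.12, 2], [-2.74, 2.74]. Speed limits (rad/s): [2.22, 2.22, 3.01, 3.01, 3.14, 3.14, 3.14].

### API

Orientations are given as a rotation vector (axis times angle).
In Python, from cell import arm gives the robot as it stands.
- The arm moves only by the tool jog_arm, never from a script. Its argument "rows" is a list of rows, each a list of 3 entries, a list of its own where there are three numbers: the shift along the world's x, y, z in cm, then the turn, a rotation vector about the world's x, y, z in degrees, then the opening, from 0 (shut) to 1 (fully open). A call has 1 to 8 rows; each row is the pose to reach, as a shift and turn from the pose commanded when the call began; what a row does not reach only later rows make up. A row lasts 1/8 s, in which the tool goes at most 62.5 mm and 10.7 degrees, less where a joint would pass 70% of its speed; a pose out of reach is approached as far as the arm can. A call with a gripper value outside its range is refused whole. The fingers move at their own pace and stop on an object; "newtons" is the grip in N (left out, the last holds). Time passes only in rows, so rows that repeat a pose let the fingers close. It gives the time, the measured TCP pose, the force, the opening and the grip force at its end, in the units of the state.
- arm.observe(): the state, without advancing time (a new reading comes with each control period).
- arm.get_image(name): name is "scene" or "top" or "wrist"; returns a dict with "img" (480x640x3 uint8, red, green, blue), "depth" (480x640 float32, m along the optical axis (not along the pixel's ray), 0 where there is no reading), "fx", "fy", "cx", "cy" (pixels), "rvec" (rotation vector, rad) and "tvec" (3), from world to camera coordinates, as OpenCV has them; the wrist camera has in their place "mount" (4x4, takes a point from camera to tool coordinates, whose origin is the TCP and whose axes are the flange's). Camera axes: x right, y down, z forward; pixel columns grow to the right and rows downward; lengths in m; the calibration is good to about 2 mm. A picture is of the moment at which its call begins: read the wrist's pose just before it.
- arm.sign_off(): hands the job in; it is judged then, once.
The state is a dict: "clock": time; "joints": joint angles; "dq": joint speeds; "joint_efforts": joint torques, N m; "position": TCP position; "ee_rot": TCP orientation; "force": force on the tool from outside, world axes, zero at the start; "ft_torque": the same for the moment, N m; "width": opening from 0.0 (shut) to 1.0 (fully open); "gripper_force": force on a finger pad.
Only numpy, scipy, OpenCV 4.12 (cv2) and the standard library are available. Lean on these libraries where they do the work, as an engineer would, in place of code of your own. Each camera call takes 0.05 s, during which the arm holds its last target. There are 200 camera calls.

### The job

The battery pack on the craft table is charged: squeeze its release tab in and, keeping it squeezed, lift the pack gently out of the charging cradle, then push it gently, tab the same way round, fully home into the empty pocket of the egg turner so that its tab snaps out and locks it there, and let go. Do not strain the pack, its tab or either pocket, and leave everything else on the table where it is.

Things in the scene. Friction and masses are not known exactly. Their poses are not given: they have to be found in the camera images.
- pack: Loose battery pack: plain grey upright block 40 (its x) x 34 (its y) x 106 mm high, about 225 g. Origin at the centre of its underside; z up, x to the side with the release tab. More than 40 N between pack (or its tab) and the charger breaks them: do not pull it out with the tab unpressed, nor lean on it.
- pack_grip (a point): Grasp point on the pack's upright centre line, 77 mm above its underside, 29 mm below its top, axes as the pack's. Pinch here across x: one finger on the tab's paddle, the other on the ribbed plain face opposite (x = -20 mm). Tab fully in: width 41 mm, middle at x = +0.5 mm. Pinch with 20 to 40 N; more than 60 N a finger breaks the tab. Fingers that swing as they close may push the pack down; ease that off.
- tab_face (a point): Middle of the outer face of the tab's paddle, a ridged plate 20 mm wide (y), 30 mm high on the pack's +x side, 26 mm from the centre line when out, level with pack_grip; moves with the tab.
- tooth (a point): Tip of the tooth that the tab also carries, below the paddle: 14 mm wide, flat top 9.5 mm above the pack's underside, standing 4 mm proud of the pack's +x face when out. It catches under a lip in a pocket's +x wall. Its underside is a ramp.
- tab (a joint): Inward slide of the release tab in m: 0 = fully out (tooth catches), 0.005 = fully in at its stop (tooth inside the pack's outline). About 6 N starts it, 10 N holds it fully in; the tooth clears the lip from about 0.004. It springs out when let go.
- charger: Black charging cradle, fixed to the table: foot 100 (x) x 90 mm, 12 mm high, with an upright pocket in its middle, 58 x 52 mm outside, 35 mm high, in which the pack is latched at the start with about 1 mm of play. Origin at the centre of its underside, x towards the lip side.
- charger_mouth (a point): Centre of the charger pocket's mouth, level with its rim, 35 mm above the table; axes as the charger's. The pack stands on the pocket's floor, 29 mm below, so pack_grip is 48 mm above this point at the start.
- turner: Grey egg turner, fixed: upright pocket 58 x 52 mm outside, 58 mm high around its origin (centre of underside); along its -y a bed 86 mm wide with a white egg between two cups, out to y = -146 mm, egg top 56 mm above the table. x points to the side where the pack's tab must be. More than 30 N from the pack breaks it.
- turner_slot (a point): Point 8 mm below the mouth's centre, in the pocket. A brass sprung contact stands 4 mm above the pocket's floor: 3.6 N starts it, 6 N presses it level. Feel for the floor with 8 to 12 N and let go within 1 mm of it: the contact lifts the pack 1.5 mm and the tooth catches under the lip. Let go higher, it pops up unlatched.
- turner_mouth (a point): Centre of the turner pocket's mouth, level with its rim, 58 mm above the table; axes as the turner's. Inside, 42.4 (x) x 36.4 (y) mm: 1.2 mm of play each side of the pack; the top 5 mm flare out by 3 mm. The floor (with the lip 11 mm over it) is an insert stuck at an unmeasured setting 34 to 52 mm below this point: with the pack at the floor, pack_grip is 25 to 43 mm above it.
- candle: White candle stub 34 mm across in a steel dish 76 mm across, 70 mm high in all. Stands free on the table; leave it alone. Origin at the centre of its underside.
- dye_jar_a: Brown glass dye jar, 80 mm across, 115 mm high, lidded. Stands free on the table; leave it alone. Origin at the centre of its underside.
- dye_jar_b: Green glass dye jar, 72 mm across, 100 mm high, lidded. Stands free on the table; leave it alone. Origin at the centre of its underside.
- egg_a: Blue egg upright in a small wooden stand, 44 mm across, 63 mm high. Stands free on the table; leave it alone. Origin at the centre of its underside.
- egg_b: Reddish egg upright in a small wooden stand, 44 mm across, 63 mm high. Stands free on the table; leave it alone. Origin at the centre of its underside.
- wax_cake: Dark cake of wax, 58 x 40 x 18 mm. Stands free on the table; leave it alone. Origin at the centre of its underside.
- lighter: Red candle lighter, 250 mm long with its barrel, 22 mm high, lying; its barrel points along its x from the origin under the handle's middle. Stands free on the table; leave it alone. Origin at the centre of its underside.
- stylus: Wax stylus with a square blue handle, 130 mm long, 9 mm high, lying along its x. Stands free on the table; leave it alone. Origin at the centre of its underside.
There are look-alikes about, which are no part of the job. Leave any purple look-alike of the turner alone. There is more than one size of the pack; the one meant has the size given above.

How it is judged:
By the outcome, as a careful person would: the job done as asked, in the order asked, and still so for the second after the job is handed in, with the robot touching nothing.
It also fails if it takes over 43 s, if anything falls off the work surface, if the arm or the gripper's body presses on something with over 40 N, if the wrist force passes 120 N, or if a joint passes its speed limit or range.

## Working session

There is one attempt and no reset: what is moved stays moved. The work goes in short steps, Python scripts to look and compute and a tool call to move; the robot and the scene stay as the last step left them, time stands still between calls to the robot, and variables do not carry over. Pictures are saved under pics/ and viewed, at most 10 in all, crops included, and the job is handed in when it is done.

Besides the shell and the picture viewer there is one more tool, called by a JSON object that holds its "op" and its "data". jog_arm: Moves the arm, as the interface text tells. Its arguments: {"type":"object","properties":{"rows":{"type":"array","items":{"type":"array"}},"newtons":{"type":"number"}},"required":["rows"]}

```bash
mkdir -p pics; cat > h.py <<'E'
import numpy as np, cv2
from cell import arm
def get(n):
    s=arm.observe(); d=arm.get_image(n); 
    if n=="wrist":
        T=np.eye(4); T[:3,:3]=cv2.Rodrigues(np.array(s["ee_rot"],float))[0]; T[:3,3]=s["position"]; C=T@np.array(d["mount"])
    else:
        R=cv2.Rodrigues(np.array(d["rvec"],float))[0]; C=np.eye(4); C[:3,:3]=R.T; C[:3,3]=-R.T@np.array(d["tvec"]).ravel()
    d["C"]=C; return d
def cloud(d):
    v,u=np.mgrid[0:480,0:640]; z=d["depth"]
    P=np.stack([(u-d["cx"])/d["fx"]*z,(v-d["cy"])/d["fy"]*z,z],-1)
    W=P@d["C"][:3,:3].T+d["C"][:3,3]; W[z==0]=np.nan; return W
def save(n,img,s=1):
    cv2.imwrite("pics/"+n,cv2.resize(img[...,::-1],None,fx=s,fy=s,interpolation=cv2.INTER_CUBIC))
E
python3 - <<'E'
from h import *
for n in("scene","top"):
    d=get(n); save(n+".png",d["img"]); np.savez(n+".npz",W=cloud(d),img=d["img"],C=d["C"],K=[d["fx"],d["fy"],d["cx"],d["cy"]])
    print(n,d["C"].round(3).tolist(),d["fx"],d["cx"],d["cy"])
print(arm.observe())
E
```

```text
scene [[0.579, 0.638, -0.507, 1.069], [0.815, -0.449, 0.366, -0.391], [0.006, -0.626, -0.78, 1.074], [0.0, 0.0, 0.0, 1.0]] 602.9603179220179 319.9540311982943 242.09374320062312
top [[0.015, -0.981, 0.195, 0.147], [-1.0, -0.017, -0.008, 0.058], [0.011, -0.195, -0.981, 1.631], [0.0, 0.0, 0.0, 1.0]] 597.4437767004127 322.06948167696186 234.4776324317985
{'clock': 0.1, 'joints': array([ 1.11741245,  0.43513235,  0.02498808,  1.57400553, -0.01158808,
        1.13402883, -0.07509365]), 'dq': array([-1.06540923e-05, -1.98722746e-03, -1.33316105e-04, -1.54807318e-03,
        3.16003353e-04,  4.70352438e-04,  6.69581803e-04]), 'joint_efforts': array([ 3.83840001e-03, -6.69129539e+01,  9.88156423e-01, -3.15142965e+01,
       -6.05621492e-02,  3.75527667e-02,  1.00137031e-04]), 'position': array([ 0.21452791, -0.58648122,  0.19413691]), 'ee_rot': array([-3.09206112e+00, -5.47839480e-01,  6.15530113e-04]), 'force': array([-0.58008872,  0.44990597, -0.15274058]), 'ft_torque': array([ 0.03508092,  0.01222213, -0.08100301]), 'gripper_force': 0.0, 'width': 1.0003161805958525}
```

View pics/scene.png

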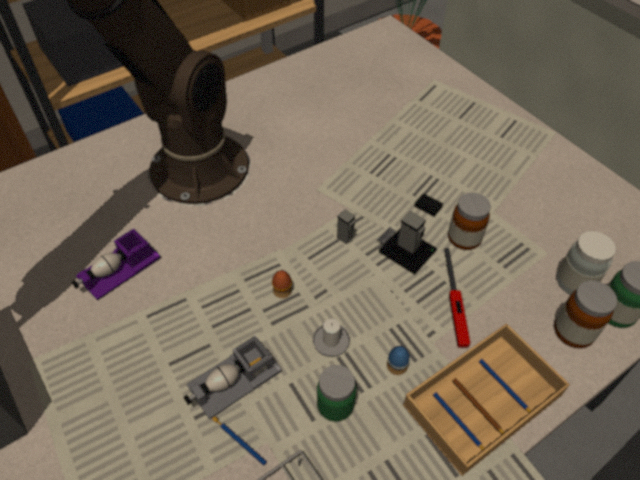

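View pics/top.png

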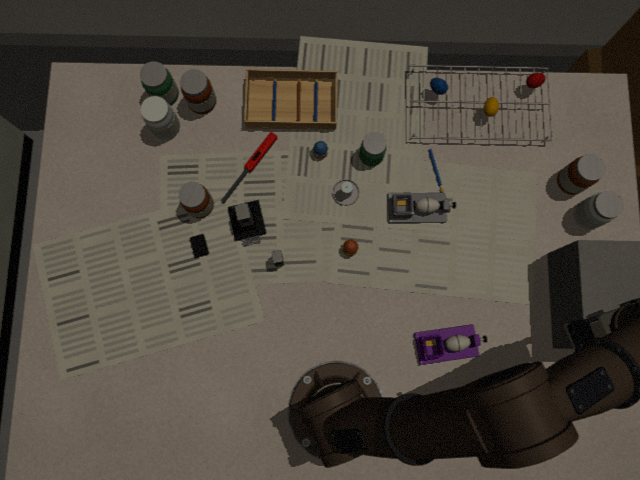

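```bash
python3 - <<'E'
from h import *
s=np.load("scene.npz");t=np.load("top.npz")
a=cv2.resize(s["img"][190:290,325:445],None,fx=4.0,fy=4.0,interpolation=3)
b=cv2.resize(s["img"][325:425,180:290],None,fx=4,fy=4,interpolation=3)
c=cv2.resize(t["img"][180:280,180:300],None,fx=2,fy=2,interpolation=3) 
e=cv2.resize(t["img"][180:240,380:460],None,fx=3,fy=3,interpolation=3)
M=np.zeros((600,800,3),np.uint8); M[:400,:400]=a[:,60:460]; M[:400,400:800]=b[:,:400]; M[400:600,:240]=c; M[400:580,300:540]=e
save("crops.png",M)
for n,W in(("scene",s["W"]),("top",t["W"])):
    # charger region
    def rect(m,lab):
        p=W[m]; 
        if len(p)<8: print(n,lab,len(p));return
        r=cv2.minAreaRect((p[:,:2]*1000).astype(np.float32)); print(n,lab,len(p),p[:,2].mean().round(4),"c",np.round(r[0],1),"sz",np.round(r[1],1),"ang",round(r[2],1))
    x,y,z=W[...,0],W[...,1],W[...,2]
    u=W[232,411] if n=="scene" else W[215,244]; print(n,"pack px",u.round(3))
    near=np.hypot(x-u[0],y-u[1])<0.09
    rect(near&(z>0.1),"packtop"); rect(near&(z>.028)&(z<.042),"rim"); rect(near&(z>.006)&(z<.018),"foot")
    q=W[226,346] if n=="scene" else W[257,277]; nn=np.hypot(x-q[0],y-q[1])<.04; print("small",q.round(3),np.nanmax(z[nn])); rect(nn&(z>np.nanmax(z[nn])-.006),"smalltop")
    v=W[352,258] if n=="scene" else W[205,401]; print("turner px",v.round(3))
    near=np.hypot(x-v[0],y-v[1])<.05
    rect(near&(z>.050)&(z<.066),"trim")
E
```

```text
scene pack px [0.519 0.242 0.094]
scene packtop 321 0.1108 c [509.8 256. ] sz [46.1 38.4] ang 13.7
scene rim 261 0.0337 c [507.1 254.8] sz [60.5 55.5] ang 15.8
scene foot 1006 0.0125 c [525.2 243.6] sz [168.1 163.8] ang 46.5
small [0.409 0.154 0.067] 0.08558549823022488
scene smalltop 106 0.0818 c [394.9 162.9] sz [32.6 28.2] ang 7.6
turner px [ 0.54  -0.156  0.025]
scene trim 402 0.0555 c [ 550.4 -174.1] sz [62.1 53.3] ang 2.0
top pack px [0.498 0.25  0.11 ]
top packtop 210 0.111 c [509.6 254.8] sz [45.1 33.9] ang 15.8
top rim 139 0.0329 c [506.8 254. ] sz [56.2 52.6] ang 15.0
top foot 817 0.011 c [492.6 253. ] sz [172.7 167.9] ang 34.5
small [0.394 0.163 0.078] 0.08807198731122168
top smalltop 46 0.0844 c [394.4 162.3] sz [30.3 25.1] ang 12.7
turner px [ 0.554 -0.173  0.023]
top trim 187 0.0559 c [ 549.4 -184.6] sz [57.9 71.8] ang 1.1
```

View pics/crops.png

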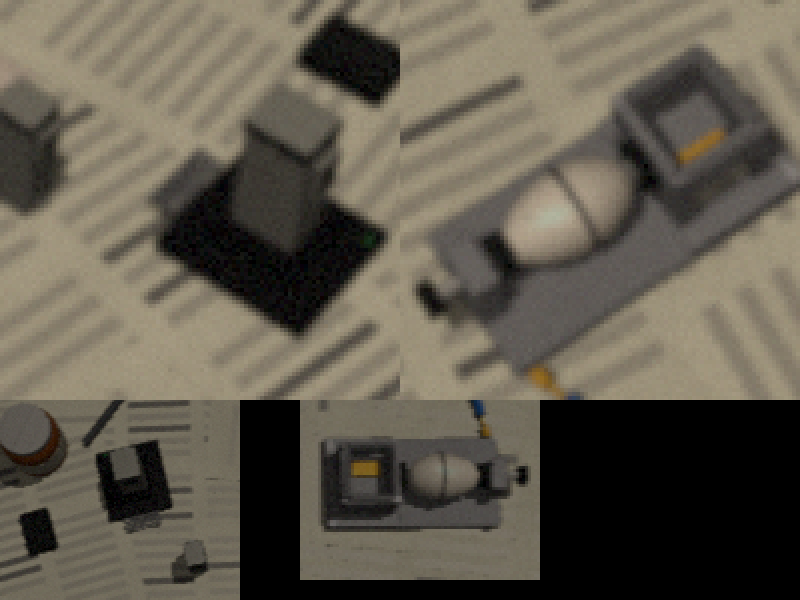

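```bash
python3 - <<'E'
from h import *
d=get("wrist"); print(np.array(d["mount"]).round(3).tolist(),d["fx"]); print(arm.observe()["clock"])
t=np.load("top.npz")["W"]
for n,(u,v) in dict(jarA=(193,195),candle=(346,188),jarB=(372,145),eggR=(350,246),lighter=(270,145)).items(): print(n,t[v,u].round(3))
E
```

```text
[[0.002, -0.961, -0.276, 0.074], [1.0, 0.002, -0.0, 0.001], [0.001, -0.276, 0.961, -0.19], [0.0, 0.0, 0.0, 1.0]] 353.1709946906954
0.15
jarA [0.548 0.385 0.117]
candle [ 0.591 -0.018  0.057]
jarB [ 0.7   -0.085  0.1  ]
eggR [ 0.428 -0.029  0.067]
lighter [0.721 0.196 0.026]
```

{"op": "jog_arm", "data": {"rows": [[[3,5,1],[0,0,9],1],[[6,10,3],[0,0,18],1],[[9,15,5],[0,0,27],1],[[12,20,7],[0,0,36],1],[[15,25,8.5],[0,0,45],1],[[18,30,8.5],[0,0,54],1],[[21,35,8.5],[0,0,63],1],[[23.5,38,8.5],[0,0,71],1]]}}

```text
clock: 1.15
position: [0.4506, -0.204, 0.2801]
ee_rot: [2.192, 2.251, 0.001]
force: [0.5, -0.5, -0.9]
width: 1.0
gripper_force: 0.0
```

```bash
python3 - <<'E'
from h import *
d=get("wrist"); save("w1.png",d["img"]); np.savez("w1.npz",W=cloud(d),img=d["img"])
E
```

```text
(no output)
```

View pics/w1.png

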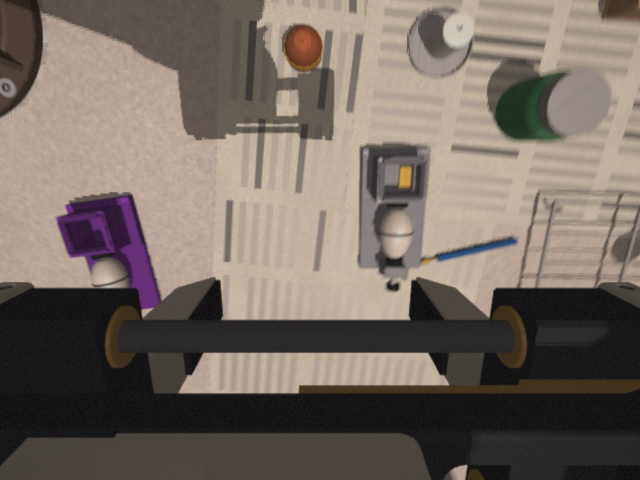

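```bash
python3 - <<'E'
from h import *
for n in("w1","scene","top"):
    D=np.load(n+".npz");W=D["W"]; x,y,z=W[...,0],W[...,1],W[...,2]
    m=(abs(x-.552)<.04)&(abs(y+.176)<.034)&(z>.050)&(z<.066)
    p=W[m][:,:2]*1000; r=cv2.minAreaRect(p.astype(np.float32))
    q=lambda a:np.percentile(a,[1,99]).round(1)
    print(n,len(p),W[m][:,2].mean(),r,q(p[:,0]),q(p[:,1]))
    # bed orientation
    b=(abs(x-.55)<.07)&(y>-.35)&(y<-.13)&(z>.006)&(z<.070)
    k=b.astype(np.uint8); nl,L,S,_=cv2.connectedComponentsWithStats(k); i=1+S[1:,4].argmax(); r=cv2.minAreaRect((W[L==i][:,:2]*1000).astype(np.float32)); print("  bed",r)
    f=(abs(x-.552)<.013)&(abs(y+.176)<.011); print("  floor z",np.nanpercentile(z[f],[5,25,50,75,95]).round(4))
W=np.load("w1.npz"); 
im=W["img"][140:215,355:440]; save("t1.png",im,7)
for v in(150,160,165,170,180,190,195,198): print(v,[ (u,*(W["W"][v,u]*1000).round(0).astype(int)) for u in range(370,432,6)])
E
```

```text
w1 1153 0.0550041742256057 ((550.0404663085938, -174.86831665039062), (59.05542755126953, 51.53303909301758), 1.5746310949325562) [520.8 579.1] [-200.8 -148.8]
  bed ((557.113525390625, -229.50204467773438), (97.12682342529297, 181.63641357421875), 1.8475688695907593)
  floor z [0.0218 0.0227 0.0244 0.0268 0.0279]
scene 434 0.05537130987469041 ((550.453857421875, -176.66226196289062), (62.11652755737305, 58.37395095825195), 2.0331740379333496) [521.1 579.5] [-200.9 -148.2]
  bed ((549.6549072265625, -226.6365966796875), (103.76524353027344, 186.8028106689453), 6.227518081665039)
  floor z [0.0008 0.0229 0.0249 0.0266 0.0297]
top 184 0.055911195379865414 ((549.2167358398438, -176.42022705078125), (57.91377639770508, 55.46022033691406), 1.0940884351730347) [521.  578.2] [-201.5 -148.9]
  bed ((551.63134765625, -230.94073486328125), (101.02812957763672, 190.07144165039062), 6.089048862457275)
  floor z [0.0174 0.0215 0.0239 0.027  0.0304]
150 [(370, np.int64(517), np.int64(-141), np.int64(15)), (376, np.int64(524), np.int64(-141), np.int64(14)), (382, np.int64(532), np.int64(-141), np.i
[... 3867 characters left out ...]
.int64(57)), (430, np.int64(602), np.int64(-197), np.int64(2))]
198 [(370, np.int64(521), np.int64(-201), np.int64(14)), (376, np.int64(522), np.int64(-195), np.int64(52)), (382, np.int64(529), np.int64(-195), np.int64(56)), (388, np.int64(536), np.int64(-195), np.int64(54)), (394, np.int64(543), np.int64(-195), np.int64(52)), (400, np.int64(550), np.int64(-194), np.int64(56)), (406, np.int64(557), np.int64(-194), np.int64(55)), (412, np.int64(564), np.int64(-194), np.int64(54)), (418, np.int64(571), np.int64(-193), np.int64(55)), (424, np.int64(578), np.int64(-193), np.int64(55)), (430, np.int64(603), np.int64(-201), np.int64(2))]<stdin>:14: RuntimeWarning: invalid value encountered in cast
```

View pics/t1.png

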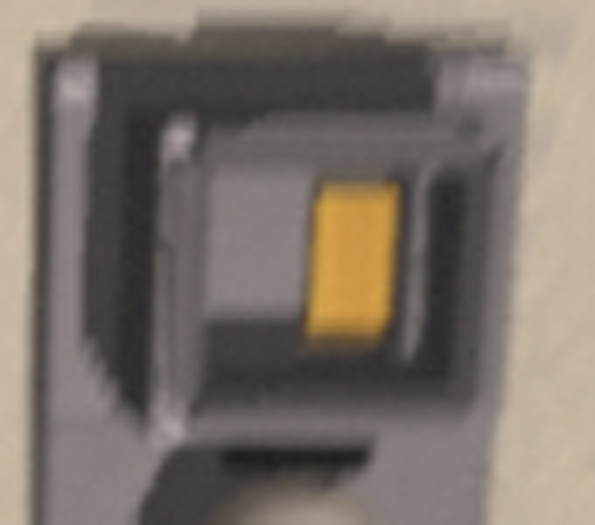

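{"op": "jog_arm", "data": {"rows": [[[0,5.5,0],[0,0,2],1],[[0,11,0],[0,0,4],1],[[0,16.5,0],[0,0,6],1],[[0,22,0],[0,0,8],1],[[0,27.5,0],[0,0,10],1],[[0,33,0],[0,0,12],1],[[0,38,0],[0,0,13.5],1],[[0,42,0],[0,0,13.5],1]]}}

```text
clock: 2.2
position: [0.4494, 0.2148, 0.2797]
ee_rot: [-1.92, -2.486, -0.0]
force: [1.5, -0.3, -0.4]
width: 1.0
gripper_force: 0.0
```

```bash
cat > m.py <<'E'
from h import *
import sys
n=sys.argv[1]
d=get("wrist"); W=cloud(d); np.savez(n+".npz",W=W,img=d["img"]); save(n+".png",d["img"])
print(arm.observe()["position"],arm.observe()["ee_rot"],arm.observe()["clock"])
x,y,z=W[...,0],W[...,1],W[...,2]
near=np.hypot(x-.508,y-.2545)<.05
for l,a,b in(("top",.105,.122),("rim",.029,.041),("paddle",.07,.096)):
    m=near&(z>a)&(z<b); p=(W[m][:,:2]*1000).astype(np.float32)
    if len(p)>5: print(l,len(p),W[m][:,2].mean(),cv2.minAreaRect(p),p.mean(0))
E
python3 m.py w2
```

```text
[0.448308   0.22012363 0.27998198] [-1.91347083 -2.48851929 -0.00448637] 2.25
top 1364 0.11142020530566836 ((506.3799133300781, 255.34796142578125), (40.70112228393555, 34.45307922363281), 15.246881484985352) [505.6513  255.48537]
rim 608 0.032491644816213396 ((505.99169921875, 256.0666198730469), (59.01543045043945, 50.361976623535156), 16.522109985351562) [494.9061  262.61353]
paddle 164 0.0838969154552045 ((503.32586669921875, 261.61956787109375), (50.18032455444336, 30.383068084716797), 35.41550064086914) [493.44482 260.0396 ]
```

View pics/w2.png

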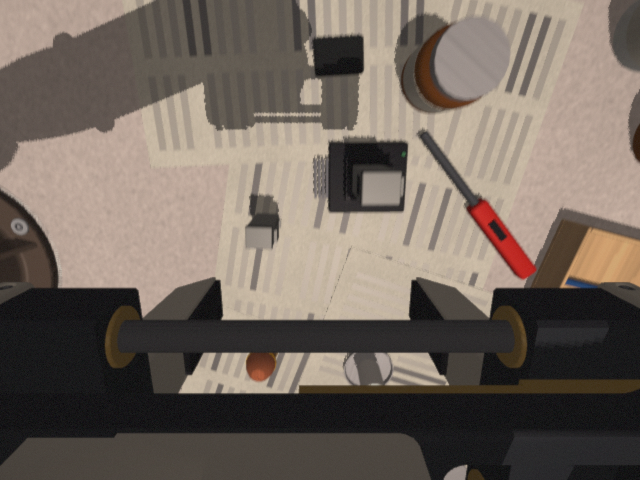

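```bash
python3 - <<'E'
from h import *
c,s=np.cos(np.radians(15.2)),np.sin(np.radians(15.2))
for n in("scene","top","w2"):
    D=np.load(n+".npz");W=D["W"]*1000; dx,dy=W[...,0]-506.4,W[...,1]-255.3; X=c*dx+s*dy; Y=-s*dx+c*dy; z=W[...,2]
    for a,b in((50,66),(68,96),(100,108)):
        m=(abs(Y)<13)&(abs(X)<40)&(z>a)&(z<b); 
        if m.sum()>3: print(n,a,b,m.sum(),np.percentile(X[m],[2,10,50,90,98]).round(1))
D=np.load("scene.npz")["img"][205:275,375:445]; a=cv2.resize(D,(400,400),interpolation=3)
D=np.load("w2.npz")["img"][130:220,320:410]; b=cv2.resize(D,(400,400),interpolation=3)
M=np.hstack([a,b]); save("pk.png",np.clip(M.astype(float)*1.8,0,255).astype(np.uint8))
E
```

```text
scene 50 66 17 [ 3.7 19.1 20.5 21.8 22.1]
scene 68 96 62 [18.7 19.8 24.7 26.3 26.9]
scene 100 108 19 [-2.4 18.5 20.  25.  26.1]
top 50 66 13 [-19.6 -19.2 -18.5 -18.2 -18. ]
top 68 96 25 [-19.7 -19.2 -18.6 -17.2   6.3]
top 100 108 26 [-19.6 -19.2  -8.1  21.5  24.9]
w2 50 66 31 [-20.2 -20.1 -20.  -19.9 -19.8]
w2 68 96 75 [-20.7 -20.5 -20.3 -19.9   3.2]
w2 100 108 19 [-20.2 -20.2 -20.1 -20.1 -20. ]
```

View pics/pk.png

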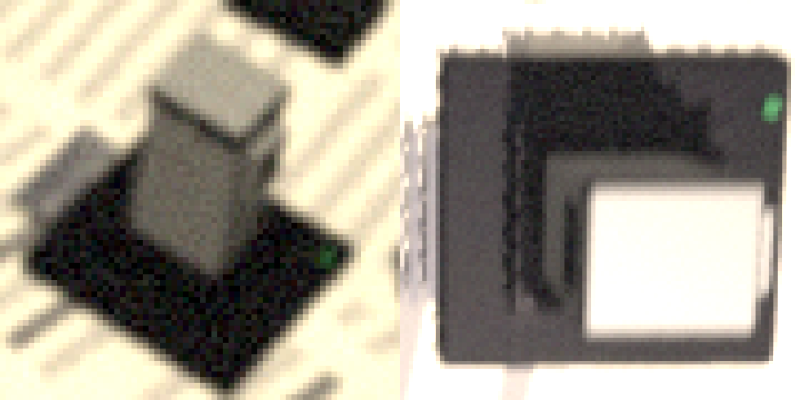

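{"op": "jog_arm", "data": {"rows": [[[2,1.5,0],[0,0,0],1],[[4,3,-2],[0,0,0.2],1],[[5.5,4,-6],[0,0,0.2],1],[[5.7,4.2,-10],[0,0,0.2],1],[[5.7,4.2,-13],[0,0,0.2],1],[[5.7,4.2,-13],[0,0,0.2],1],[[5.7,4.2,-13],[0,0,0.2],1]]}}

```text
clock: 3.12
position: [0.5073, 0.2552, 0.151]
ee_rot: [1.917, 2.488, 0.002]
force: [0.1, -0.3, 1.4]
width: 0.999
gripper_force: 0.0
```

```bash
cat > st.py <<'E'
from cell import arm; import numpy as np, cv2
s=arm.observe(); R=cv2.Rodrigues(np.array(s["ee_rot"]))[0]
print(s["clock"],"pos",(s["position"]*1000).round(2),"yaw_y",np.degrees(np.arctan2(R[1,1],R[0,1])).round(2),"z",R[:,2].round(4),"F",s["force"].round(2),"w",round(s["width"],4),"g",s["gripper_force"],"dq",abs(s["dq"]).max().round(4),"T",s["ft_torque"].round(2))
E
python3 st.py
```

```text
3.125 pos [507.3  255.23 151.  ] yaw_y 14.77 z [ 1.e-03  6.e-04 -1.e+00] F [ 0.09 -0.31  1.38] w 0.9988 g 0.0 dq 0.0145 T [ 0.02 -0.12 -0.03]
```

{"op": "jog_arm", "data": {"rows": [[[0,0,-3],[0,0,0.4],1],[[0,0,-6],[0,0,0.4],0.9],[[0,0,-8],[0,0,0.4],0.8],[[0,0,-8.7],[0,0,0.4],0.7],[[0,0,-8.7],[0,0,0.4],0.65],[[0,0,-8.7],[0,0,0.4],0.6]], "newtons": 26}}

```text
clock: 3.88
position: [0.5075, 0.2556, 0.0641]
ee_rot: [1.908, 2.495, 0.003]
force: [-0.3, 0.6, 0.0]
width: 0.61
gripper_force: 0.0
```

```bash
python3 st.py
```

```text
3.875 pos [507.53 255.57  64.14] yaw_y 15.19 z [ 1.8e-03  9.0e-04 -1.0e+00] F [-0.29  0.61  0.02] w 0.61 g 0.0 dq 0.0029 T [-0.01 -0.12  0.03]
```

{"op": "jog_arm", "data": {"rows": [[[-0.05,0,0],[0,0,0],0.55],[[-0.05,0,0],[0,0,0],0.5],[[-0.05,0,0],[0,0,0],0.47],[[-0.05,0,0],[0,0,0],0.45],[[-0.05,0,0],[0,0,0],0.45]]}}

```text
clock: 4.5
position: [0.5061, 0.2551, 0.0629]
ee_rot: [-1.908, -2.496, 0.0]
force: [0.3, 1.0, 2.4]
width: 0.45
gripper_force: 9.4
```

```bash
python3 st.py
```

```text
4.5 pos [506.12 255.08  62.87] yaw_y 15.2 z [-1.e-04 -0.e+00 -1.e+00] F [0.27 1.01 2.41] w 0.4502 g 9.364771842956543 dq 0.0027 T [-0.06  0.15 -0.03]
```

{"op": "jog_arm", "data": {"rows": [[[0,0,0],[0,0,0],0.42],[[0,0,0],[0,0,0],0.4],[[0,0,0],[0,0,0],0.38],[[0,0,0],[0,0,0],0.38]], "newtons": 28}}

```text
clock: 5.0
position: [0.506, 0.255, 0.0628]
ee_rot: [-1.908, -2.496, 0.0]
force: [-1.0, -0.1, 2.2]
width: 0.433
gripper_force: 27.9
```

```bash
python3 st.py
```

```text
5.0 pos [506.05 255.    62.78] yaw_y 15.2 z [-3.e-04 -2.e-04 -1.e+00] F [-0.98 -0.11  2.17] w 0.4331 g 27.89873242378235 dq 0.0011 T [-0.08  0.48  0.03]
```

{"op": "jog_arm", "data": {"rows": [[[0,0,0.1],[0,0,0],0.38],[[0,0,0.2],[0,0,0],0.38],[[0,0,0.4],[0,0,0],0.38],[[0,0,0.6],[0,0,0],0.38],[[0,0,0.8],[0,0,0],0.38]]}}

```text
clock: 5.62
position: [0.5063, 0.255, 0.071]
ee_rot: [1.908, 2.496, 0.0]
force: [1.1, -0.6, -2.7]
width: 0.436
gripper_force: 27.9
```

```bash
python3 st.py
```

```text
5.625 pos [506.26 255.03  70.99] yaw_y 15.2 z [ 1.e-04  0.e+00 -1.e+00] F [ 1.07 -0.56 -2.67] w 0.4362 g 27.91301339864731 dq 0.0301 T [-0.01 -0.12  0.01]
```

{"op": "jog_arm", "data": {"rows": [[[0,0,0.5],[0,0,0],0.38],[[0,0,1.2],[0,0,0],0.38],[[0,0,2],[0,0,0],0.38],[[0,0,3],[0,0,0],0.38],[[0,0,4.5],[0,0,0],0.38],[[0,0,6.5],[0,0,0],0.38],[[0,0,8.5],[0,0,0],0.38],[[0,0,10],[0,0,0],0.38]]}}

```text
clock: 6.62
position: [0.5065, 0.2553, 0.1725]
ee_rot: [1.908, 2.495, 0.002]
force: [0.3, -0.2, -2.1]
width: 0.434
gripper_force: 27.9
```

```bash
python3 st.py
```

```text
6.625 pos [506.47 255.32 172.49] yaw_y 15.2 z [ 1.1e-03  6.0e-04 -1.0e+00] F [ 0.34 -0.19 -2.07] w 0.4338 g 27.91290521621704 dq 0.2347 T [-0.02 -0.11  0.01]
```

{"op": "jog_arm", "data": {"rows": [[[0.4,-3,0],[0,0,-1],0.38],[[1,-8,0],[0,0,-3],0.38],[[1.7,-14,0],[0,0,-5],0.38],[[2.4,-20,0],[0,0,-7],0.38],[[3,-26,0],[0,0,-9],0.38],[[3.6,-32,0],[0,0,-11],0.38],[[4.1,-38,0],[0,0,-13],0.38],[[4.4,-43,0],[0,0,-13.5],0.38]]}}

```text
clock: 7.62
position: [0.5501, -0.1778, 0.1713]
ee_rot: [2.19, 2.251, -0.0]
force: [1.0, 0.1, -1.9]
width: 0.435
gripper_force: 27.9
```

{"op": "jog_arm", "data": {"rows": [[[0,0,-2],[0,0,0],0.38],[[0,0,-3],[0,0,0],0.38],[[0,0,-3.3],[0,0,0],0.38],[[0,0,-3.3],[0,0,0],0.38]]}}

```text
clock: 8.12
position: [0.5505, -0.174, 0.1382]
ee_rot: [2.187, 2.256, 0.0]
force: [-0.3, 0.4, -1.8]
width: 0.431
gripper_force: 27.9
```

```bash
python3 st.py; python3 - <<'E'
from h import *
for n in("scene","top","wrist"):
    d=get(n); W=cloud(d); np.savez("c_"+n+".npz",W=W,img=d["img"]); save("c_"+n+".png",d["img"])
    x,y,z=W[...,0]*1000-550,W[...,1]*1000+175,W[...,2]*1000
    c,s=np.cos(np.radians(1.7)),np.sin(np.radians(1.7)); X=c*x+s*y; Y=-s*x+c*y
    for a,b in((60,84),(85,110),(50,59)):
        m=(abs(X)<34)&(abs(Y)<29)&(z>a)&(z<b)
        if m.sum()>4: print(n,a,b,m.sum(),"X",np.percentile(X[m],[2,50,98]).round(1),"Y",np.percentile(Y[m],[2,50,98]).round(1),cv2.minAreaRect(np.stack([X[m],Y[m]],-1).astype(np.float32)))
a=np.load("c_scene.npz")["img"][280:430,170:320]; b=np.load("c_top.npz")["img"][170:240,370:440]
save("carry.png",np.hstack([cv2.resize(a,(400,400)),cv2.resize(b,(400,400))]))
E
```

```text
8.125 pos [ 550.5  -173.99  138.22] yaw_y 1.78 z [ 2.e-04  1.e-04 -1.e+00] F [-0.32  0.38 -1.83] w 0.4311 g 27.930597066879272 dq 0.0077 T [-0.04 -0.08  0.01]
scene 60 84 23 X [-24.5  18.5  28.8] Y [-22.9 -15.6  19.5] ((6.670745849609375, -10.671688079833984), (59.88802719116211, 37.23725128173828), 40.278350830078125)
scene 85 110 163 X [-16.6  19.5  22.1] Y [-16.6 -10.   16.1] ((8.946635246276855, -8.616874694824219), (50.08177947998047, 25.82455062866211), 40.501834869384766)
scene 50 59 254 X [-28.2  18.   29.6] Y [-25.2 -13.4  26.3] ((0.8075065612792969, 0.7442569732666016), (53.00389099121094, 60.51534652709961), 89.8514175415039)
top 60 84 15 X [-27.7 -13.3  20.1] Y [ 9.5 18.1 24.3] ((-3.4320316314697266, 19.43423080444336), (50.417320251464844, 13.362415313720703), 9.257556915283203)
top 85 110 27 X [-18.6  -7.5  18.8] Y [ 8.5 16.  17.1] ((-0.6543159484863281, 16.045886993408203), (38.36491394042969, 8.712894439697266), 12.685847282409668)
top 50 59 67 X [-28.9  -6.   27.3] Y [ 5.2 21.7 26.6] ((-0.6611957550048828, 16.13715934753418), (57.616519927978516, 21.743070602416992), 0.45572179555892944)
wrist 60 84 28 X [-16.7  -6.5  12.8] Y [15.7 16.3 16.5] ((1.6715927124023438, 16.11008644104004), (38.3710823059082, 0.7603909969329834), 0.08980780839920044)
wrist 85 110 500 X [-17.2   1.6  20. ] Y [16.  16.5 16.8] ((1.5168170928955078, 16.339874267578125), (1.8592159748077393, 39.19159698486328), 89.02045440673828)
wrist 50 59 1202 X [-28.4  -2.1  29.1] Y [-4.8 20.6 26.1] ((0.3875236511230469, 6.965567588806152), (58.707611083984375, 39.00605392456055), 0.6221578121185303)
```

View pics/carry.png

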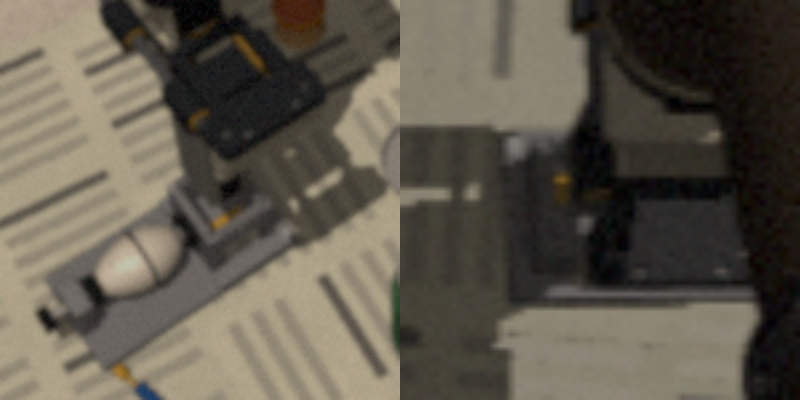

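{"op": "jog_arm", "data": {"rows": [[[0,0.03,-1],[0,0,0],0.38],[[0,0.03,-2],[0,0,0],0.38],[[0,0.03,-2.4],[0,0,0],0.38],[[0,0.03,-2.6],[0,0,0],0.38],[[0,0.03,-2.8],[0,0,0],0.38],[[0,0.03,-3],[0,0,0],0.38]]}}

```text
clock: 9.02
position: [0.5504, -0.1747, 0.1079]
ee_rot: [2.188, 2.254, 0.0]
force: [0.0, -0.8, -2.4]
width: 0.435
gripper_force: 27.9
```

```bash
python3 st.py
```

```text
9.025 pos [ 550.42 -174.67  107.91] yaw_y 1.69 z [ 4.e-04 -0.e+00 -1.e+00] F [ 0.04 -0.8  -2.36] w 0.4351 g 27.93043166399002 dq 0.0321 T [-0.04 -0.15  0.01]
```

{"op": "jog_arm", "data": {"rows": [[[0,0,-0.3],[0,0,0],0.38],[[0,0,-0.6],[0,0,0],0.38],[[0,0,-0.9],[0,0,0],0.38],[[0,0,-1.2],[0,0,0],0.38],[[0,0,-1.5],[0,0,0],0.38],[[0,0,-1.8],[0,0,0],0.38]]}}

```text
clock: 9.78
position: [0.5503, -0.1747, 0.0896]
ee_rot: [2.188, 2.254, -0.0]
force: [0.4, 0.0, -2.1]
width: 0.432
gripper_force: 27.9
```

```bash
python3 st.py
```

```text
9.775 pos [ 550.25 -174.67   89.64] yaw_y 1.7 z [ 0.e+00 -1.e-04 -1.e+00] F [ 0.36  0.05 -2.1 ] w 0.4319 g 27.930407971143723 dq 0.0478 T [ 0.02 -0.09 -0.01]
```

{"op": "jog_arm", "data": {"rows": [[[0,0,-0.2],[0,0,0],0.38],[[0,0,-0.35],[0,0,0],0.38],[[0,0,-0.5],[0,0,0],0.38],[[0,0,-0.6],[0,0,0],0.38],[[0,0,-0.6],[0,0,0],0.38]]}}

```text
clock: 10.4
position: [0.5503, -0.1747, 0.0839]
ee_rot: [2.188, 2.254, 0.0]
force: [0.7, -0.0, -3.5]
width: 0.435
gripper_force: 27.9
```

```bash
python3 st.py
```

```text
10.4 pos [ 550.31 -174.69   83.94] yaw_y 1.69 z [ 2.e-04 -1.e-04 -1.e+00] F [ 0.68 -0.03 -3.51] w 0.4352 g 27.93012723326683 dq 0.002 T [-0.   -0.08 -0.03]
```

{"op": "jog_arm", "data": {"rows": [[[0,0,-0.1],[0,0,0],0.38],[[0,0,-0.2],[0,0,0],0.38],[[0,0,-0.2],[0,0,0],0.38]]}}

```text
clock: 10.78
position: [0.5503, -0.1747, 0.082]
ee_rot: [2.188, 2.254, 0.0]
force: [-1.5, -0.7, 3.2]
width: 0.432
gripper_force: 27.9
```

{"op": "jog_arm", "data": {"rows": [[[0,0,-0.1],[0,0,0],0.38],[[0,0,-0.1],[0,0,0],0.38]]}}

```text
clock: 11.02
position: [0.5504, -0.1747, 0.0809]
ee_rot: [2.188, 2.254, 0.0]
force: [-1.9, -0.5, 2.5]
width: 0.433
gripper_force: 27.9
```

{"op": "jog_arm", "data": {"rows": [[[0,0,-0.1],[0,0,0],0.38],[[0,0,-0.1],[0,0,0],0.38]]}}

```text
clock: 11.28
position: [0.5504, -0.1748, 0.0801]
ee_rot: [2.188, 2.254, 0.0]
force: [-2.4, -0.3, 4.7]
width: 0.435
gripper_force: 27.9
```

{"op": "jog_arm", "data": {"rows": [[[0,0,-0.05],[0,0,0],0.38],[[0,0,-0.05],[0,0,0],0.38]]}}

```text
clock: 11.52
position: [0.5505, -0.1748, 0.08]
ee_rot: [2.188, 2.253, 0.0]
force: [-2.9, -0.1, 9.1]
width: 0.435
gripper_force: 27.9
```

{"op": "jog_arm", "data": {"rows": [[[0,0,0],[0,0,0],0.7],[[0,0,0],[0,0,0],0.7],[[0,0,0],[0,0,0],0.75],[[0,0,0],[0,0,0],0.75]]}}

```text
clock: 12.02
position: [0.55, -0.1746, 0.079]
ee_rot: [-2.188, -2.254, 0.0]
force: [-0.6, 0.1, 0.6]
width: 0.744
gripper_force: 0.0
```

```bash
python3 st.py
```

```text
12.025 pos [ 549.96 -174.57   79.04] yaw_y 1.7 z [-6.e-04  2.e-04 -1.e+00] F [-0.58  0.08  0.59] w 0.7435 g 0.0 dq 0.0021 T [ 0.02 -0.15 -0.01]
```

{"op": "jog_arm", "data": {"rows": [[[0,0,0.5],[0,0,0],0.75],[[0,0,2],[0,0,0],0.75],[[0,0,5],[0,0,0],0.8],[[0,0,9],[0,0,0],0.9],[[0,0,14],[0,0,0],1],[[-2,-1,18],[0,0,0],1],[[-6,-3,20],[0,0,0],1],[[-10,-4,20],[0,0,0],1]]}}

```text
clock: 13.02
position: [0.4503, -0.2156, 0.2821]
ee_rot: [2.186, 2.251, 0.002]
force: [-0.3, -1.4, -0.0]
width: 1.0
gripper_force: 0.0
```

{"op": "jog_arm", "data": {"rows": [[[0,0,0],[0,0,0],1],[[0,0,0],[0,0,0],1]]}}

```text
clock: 13.28
position: [0.4508, -0.2144, 0.2803]
ee_rot: [2.187, 2.253, 0.001]
force: [0.7, 0.0, 0.2]
width: 0.997
gripper_force: 0.0
```

```bash
python3 st.py; python3 - <<'E'
from h import *
for n in("wrist","scene","top"):
    d=get(n); W=cloud(d); save("e_"+n+".png",d["img"]); np.savez("e_"+n+".npz",W=W,img=d["img"])
    x,y,z=W[...,0]*1000-550,W[...,1]*1000+175,W[...,2]*1000
    m=(np.hypot(x,y)<45)&(z>120)&(z<145); 
    if m.sum()>5: print(n,m.sum(),"top z",np.median(z[m]).round(2),cv2.minAreaRect(np.stack([x[m],y[m]],-1).astype(np.float32)))
    m=(np.hypot(x,y)<32)&(z>54)&(z<61); print(" rim z",np.median(z[m]).round(2))
    m=(abs(x)<34)&(abs(y)<9)&(z>88)&(z<114); print(" paddle x",np.percentile(x[m],[5,50,95]).round(1) if m.sum()>3 else m.sum())
a=np.load("e_scene.npz")["img"][290:420,170:300]; b=np.load("e_wrist.npz")["img"][:300,170:]
save("end.png",np.hstack([cv2.resize(a,(400,400),interpolation=3),cv2.resize(b,(400,255))[:].copy() if 0 else cv2.copyMakeBorder(cv2.resize(b,(400,255)),0,145,0,0,0)]))
E
```

```text
13.275 pos [ 450.77 -214.38  280.27] yaw_y 1.7 z [ 1.4e-03 -5.0e-04 -1.0e+00] F [0.72 0.   0.2 ] w 0.9973 g 0.0 dq 0.0231 T [-0.04 -0.14 -0.01]
wrist 1605 top z 130.24 ((0.6325244903564453, -0.5836448669433594), (41.01949691772461, 34.45002746582031), 1.6823443174362183)
 rim z 56.57
 paddle x [-19.8 -19.4 -18.9]
scene 440 top z 130.54 ((2.2460365295410156, 0.13367843627929688), (45.9918098449707, 34.90110397338867), 1.8340867757797241)
 rim z 56.92
 paddle x [21.2 26.3 27.9]
top 211 top z 129.79 ((0.35622596740722656, -0.27385902404785156), (41.224578857421875, 34.215301513671875), 0.6498895287513733)
 rim z 57.69
 paddle x [-19.5 -18.1 -12.3]
```

View pics/end.png

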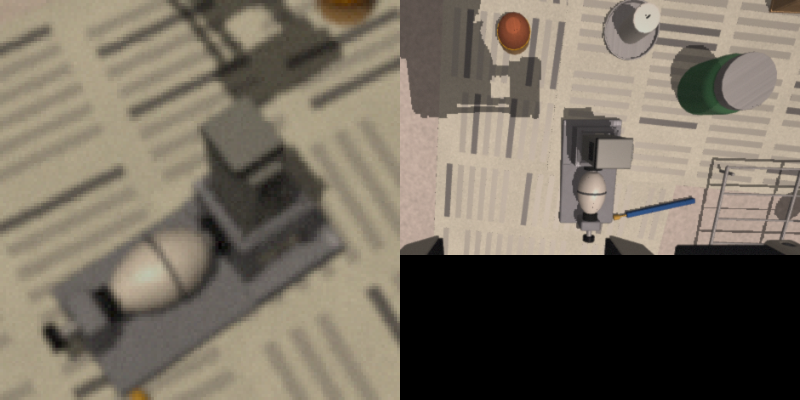

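```bash
python3 -c "
from cell import arm
print(arm.sign_off())"
```

```text
the job is handed in; nothing more can be done
None
```

The battery pack is out of the charging cradle and in the egg turner's pocket with its tab on the correct side. After release the tab was out and the pack top measured about 131 mm, the height expected when latched. I handed the job in at about 13 s.

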